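# Zero the live transmitter and cover its keys

### The job

Zero the transmitter whose display glows red: press its green key fully down, gently, hold it down for at least two seconds, and let it go. Then push its swivel cover fully shut over the keys and withdraw. Do not press its orange key, do not shove, tip or lift the transmitter, and leave the transmitters with dark displays and the loose things on the table alone.

Things in the scene. Friction and masses are not known exactly. Their poses are not given: they have to be found in the camera images.
- tx_live: the transmitter to be zeroed: upright round grey metal housing with blue ribbed caps, 110 mm diameter, 120 mm tall, 1.8 kg, standing loose on the table; the only one whose display glows red. Origin at the centre of its underside, z up. Its top face is at z = 120 mm; the display lies on the +x half of the top face, the keys on the -x half. A steel conduit stub sticks out at +x (to 74 mm from the axis) and a plug at -x (to 58 mm), both 60 mm up
- zero_live_top (a point): centre of the top of the green zero key of the glowing transmitter, at (-22, -22, 128) mm in its frame: round, 18 mm across, standing 8 mm proud of the top face; it moves with the key
- zero_live (a joint): travel of that green key, 0 = up, 0.005 m = fully down; springs back by itself; starts to move at 1.5 N and is fully down at 5 N
- span_live_top (a point): centre of the top of the orange span key of the glowing transmitter, at (-22, 22, 128) mm in its frame, same size and spring as the green one, 44 mm from it
- span_live (a joint): travel of that orange key, 0 = up, 0.005 m = fully down
- cover_live (a joint): angle of the steel swivel cover of the glowing transmitter: 0 = shut against its stop, over both keys; grows as it swings open clockwise seen from above, up to 2.0; it starts about 1.35 to 1.85 rad open, sticking out beyond the housing on the -x side. It stays where it is left; about 0.5 N at the knob turns it
- pivot_live (a point): upright pivot axis of that cover, on the top of its plate, at (-22, 46, 134) mm in the transmitter's frame. The cover is a steel plate 90 mm long, 30 mm wide, 4 mm thick (underside 130 mm and top 134 mm above the transmitter's foot, 2 mm over the keys); shut, it runs from the pivot towards -y, and at 1.57 rad towards -x; its free end is 83 mm from the pivot
- knob_live (a point): centre of the top of the black knob standing on that cover, 72 mm from the pivot along the plate's middle line: upright cylinder 12 mm in diameter and 20 mm tall (134 to 154 mm above the transmitter's foot). Pushed with the side of the fingers towards the transmitter's -y and then +x side it swings the cover shut
- tx_a: one of two further transmitters, the same in build, keys and open cover, but with dark displays; to be left alone. Origin and axes as for the glowing one
- zero_a (a joint): travel of the green key of transmitter tx_a (dark display), 0 = up, 0.005 m = down
- span_a (a joint): travel of the orange key of transmitter tx_a (dark display), 0 = up, 0.005 m = down
- cover_a (a joint): angle of the swivel cover of transmitter tx_a, 0 = shut, about 1.35 to 1.85 at the start
- tx_b: the other of two further transmitters, the same in build, keys and open cover, but with dark displays; to be left alone. Origin and axes as for the glowing one
- zero_b (a joint): travel of the green key of transmitter tx_b (dark display), 0 = up, 0.005 m = down
- span_b (a joint): travel of the orange key of transmitter tx_b (dark display), 0 = up, 0.005 m = down
- cover_b (a joint): angle of the swivel cover of transmitter tx_b, 0 = shut, about 1.35 to 1.85 at the start
- gland: loose brass cable gland standing on the table, hexagonal, 34 mm across, 38 mm tall; origin at the centre of its underside
- pads: loose block of white note paper, 50 x 50 x 28 mm; origin at the centre of its underside
- probe: loose sensor head standing upright: steel foot 32 mm in diameter, white plastic top 26 mm in diameter, 80 mm tall; origin at the centre of its underside
There are look-alikes about, which are no part of the job. What is shaped like the tx_live but pink or yellow is not meant.

How it is judged:
By the outcome, as a careful person would: the job done as asked, in the order asked, and still so for the second after the job is handed in, with the robot touching nothing.
It also fails if it takes over 51 s, if anything falls off the work surface, if the arm or the gripper's body presses on something with over 40 N, if the wrist force passes 120 N, or if a joint passes its speed limit or range.

### The arm

A 6-joint arm with a two-finger parallel gripper is mounted at the origin on the work surface. World frame = base frame: x ahead of the robot, y to its left, z up, the work surface at z = 0. Lengths are in m, angles in rad, forces in N, time in s.
With the tool pointing down it reaches from about 0.3 to 0.825 m from the base axis. Payload 5.4 kg.
Tool frame: the origin (TCP) lies between the finger pads; the fingertips stand 8 mm ahead of it and the grasp point (between the pads) lies 11 mm behind it; z points along the fingers, x is the direction in which the jaws open and shut, and the axes are right-handed (so a half turn about z gives the same grasp; the last joint's range is limited). The gripper opens to 92 mm and grips with 3 to 60 N. Pads are 20 mm wide; open, the fingers measure 128 mm over their backs; the gripper's body (75 mm by 189 mm) begins 69 mm behind the grasp point.
Start: joints at [-1.388, 0.158, 1.597, -0, 1.386, -0.21], TCP at [0.22, -0.531, 0.192] pointing down, gripper open.
Joint ranges: [-2.91, 2.91], [-0.94, 2.29], [0.18, 2.7], [-1.29, 4.43], [0.17, 2.64], [-3, 3]. Speed limits (rad/s): [2.57, 2.57, 3.14, 3.14, 3.14, 3.14].

### API

Orientations are given as a rotation vector (axis times angle).
In Python, from station import manip gives the robot as it stands.
- The arm moves only by the tool jog_arm, never from a script. Its argument "commands" is a list of rows, each an object of numbers: "x", "y", "z": the shift along the world's x, y, z as a fraction of full scale; "rx", "ry", "rz": the turn, a rotation vector about the world's x, y, z as a fraction of full scale. In form: [{"x": .., "y": .., "z": .., "rx": .., "ry": .., "rz": ..}, ...]. A call has 1 to 12 rows; each row is the pose to reach, as a shift and turn from the pose measured when the call began, turning the shorter way round; what a row does not reach only later rows make up. Full scale, the value 1, is 0.5 m for a shift and 360 degrees for a turn. A row lasts 1/12 s, in which the tool goes at most 41.7 mm and 7.16 degrees, less where a joint would pass 70% of its speed; a pose out of reach is approached as far as the arm can. A call with a number of a shift or a turn outside -1 to 1 is refused whole. A call with a gripper value outside its range is refused whole. "jaw" is the closure, from -1 (fully open) to 1 (shut), so that 0 is half open, set as the call begins (left out, the last holds). The fingers move at their own pace and stop on an object; the grip force is fixed at half the most. Time passes only in rows, so rows that repeat a pose let the fingers close. It gives the time, the measured TCP pose, the force and the opening at its end, in the units of the state.
- manip.state(): the state, without advancing time (a new reading comes with each control period).
- manip.read_camera(name): name is "scene" or "top"; returns the picture (480x640x3 uint8, red, green, blue); there is no depth.
- manip.camera_model(name): a dict with "fx", "fy", "cx", "cy" (pixels), "k1" (the pictures are not rectified: a ray, as slopes to the right and down, at radius r is drawn at 1 + k1 r^2 times it, then the intrinsics apply), "rvec" (rotation vector, rad) and "tvec" (3), from world to camera coordinates, as OpenCV has them. Camera axes: x right, y down, z forward; pixel columns grow to the right and rows downward; lengths in m; the calibration is good to about 2 mm. A picture is of the moment at which its call begins. camera_model takes no time and is no camera call.
- manip.hand_in(): hands the job in, once; it reports no verdict.
The state is a dict: "time_s": time; "joint_positions": joint angles; "joint_velocities": joint speeds; "joint_torque": joint torques, N m; "eef_pos": TCP position; "tcp_rot": TCP orientation; "wrist_force": force on the tool from outside, world axes, zero at the start; "ft_torque": the same for the moment, N m; "grip_width": opening from 0.0 (shut) to 1.0 (fully open).
Only numpy, scipy, OpenCV 4.12 (cv2) and the standard library are available. Lean on these libraries where they do the work, as an engineer would, in place of code of your own. Each camera call takes 0.05 s, during which the arm holds its last target. There are 200 camera calls.

## Working session

There is one attempt and no reset: what is moved stays moved. The work goes in short steps, Python scripts to look and compute and a tool call to move; the robot and the scene stay as the last step left them, time stands still between calls to the robot, and variables do not carry over. Pictures are saved under pics/ and viewed, about 8 in all and at most 12, crops included, and the job is handed in when it is done.

Besides the shell and the picture viewer there is one more tool, called by a JSON object that holds its "api" and its "payload". jog_arm: Moves the arm, as the interface text tells. Its arguments: {"type":"object","properties":{"commands":{"type":"array"},"jaw":{"type":"number"}},"required":["commands"]}

```bash
mkdir -p pics
cat > h.py <<'E'
import numpy as np, cv2
from station import manip
def cam(n):
    m=manip.camera_model(n); K=np.array([[m['fx'],0,m['cx']],[0,m['fy'],m['cy']],[0,0,1.]])
    R=cv2.Rodrigues(np.array(m['rvec'],float))[0]; return m,K,R,np.array(m['tvec'],float)
def unproj(n,uv,z):
    m,K,R,t=cam(n); out=[]
    for u,v in np.atleast_2d(uv):
        d=np.array([(u-m['cx'])/m['fx'],(v-m['cy'])/m['fy']]); s=d.copy()
        for _ in range(30): s=d/(1+m['k1']*(s@s))
        ray=R.T@np.array([*s,1]); c=-R.T@t; out.append(c+ray*(z-c[2])/ray[2])
    return np.array(out)
def proj(n,P):
    m,K,R,t=cam(n); p=np.atleast_2d(P)@R.T+t; s=p[:,:2]/p[:,2:]
    s=s*(1+m['k1']*(s**2).sum(1,keepdims=True)); return s*[m['fx'],m['fy']]+[m['cx'],m['cy']]
def snap(n,f):
    im=cv2.cvtColor(manip.read_camera(n),cv2.COLOR_RGB2BGR); cv2.imwrite('pics/'+f,im); return im
E
python3 - <<'E'
from h import *
snap('top','t1.png');snap('scene','s1.png')
print(manip.state())
for n in('top','scene'): m,K,R,t=cam(n); print(m,-R.T@t)
E
```

```text
{'time_s': 0.1, 'joint_positions': array([-1.38813572e+00,  1.58990972e-01,  1.59808530e+00,  1.33225198e-05,
        1.38622981e+00, -2.10114498e-01]), 'joint_velocities': array([ 0.00149083, -0.00342214, -0.00200679,  0.00122847, -0.00089316,
       -0.00146137]), 'joint_torque': array([-3.09823872e-04, -3.86509466e+01, -3.22956491e+01,  7.03021651e-02,
        3.40076722e-02, -5.58652312e-05]), 'eef_pos': array([ 0.21994793, -0.5306147 ,  0.19062517]), 'tcp_rot': array([-2.61117382e+00,  1.74459164e+00,  1.86137066e-03]), 'wrist_force': array([0.29763823, 0.26828794, 0.26914144]), 'ft_torque': array([ 0.01959237, -0.00230461, -0.03738571]), 'grip_width': 1.0008487331064202}
{'fx': 529.5025456321999, 'fy': 529.5025456321999, 'cx': 317.650273592196, 'cy': 241.03308056528616, 'k1': -0.010605441925934439, 'rvec': array([ 2.14873118, -2.14045928,  0.16822907]), 'tvec': array([0.08080094, 0.56085223, 1.02739686])} [0.39866552 0.08766987 1.10000369]
{'fx': 522.2243406575318, 'fy': 522.2243406575318, 'cx': 323.3820591495227, 'cy': 237.93378257103922, 'k1': -0.14305341243541428, 'rvec': array([ 1.9285352 ,  1.18633348, -0.60799739]), 'tvec': array([-0.31164131, -0.15686227,  1.48767115])} [ 1.29996299 -0.3070128   0.74211246]
```

View pics/t1.png

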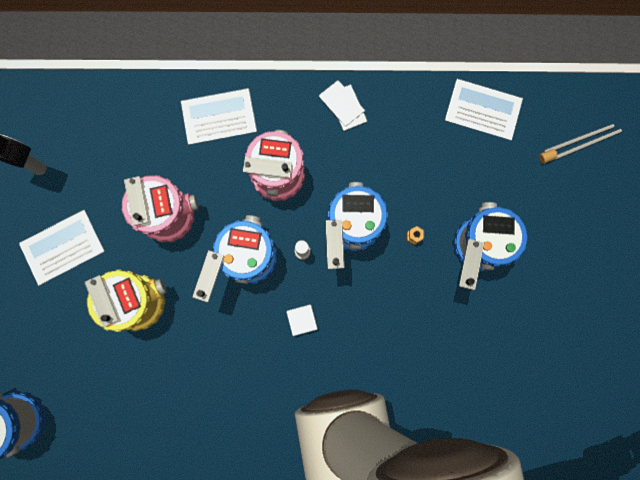

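View pics/s1.png

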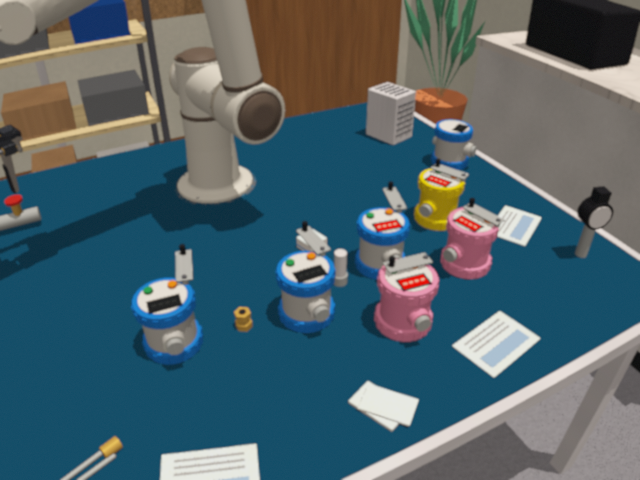

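The glowing blue-capped transmitter is at about (244,250) in the top view. Its green key is at (252,263), the orange one at (228,259) and the knob at about (204,292). The two dark ones lie to its right.

```bash
cat > m.py <<'E'
from h import *
im=cv2.imread('pics/t1.png'); x0,y0=185,205
c=im[y0:y0+110,x0:x0+110]; hsv=cv2.cvtColor(c,cv2.COLOR_BGR2HSV)
def cen(lo,hi):
    k=cv2.inRange(hsv,lo,hi); n,l,s,ce=cv2.connectedComponentsWithStats(k)
    i=1+np.argmax(s[1:,4]); return ce[i]+[x0,y0],s[i,4]
G,a=cen((50,120,60),(80,255,255)); O,b=cen((8,150,120),(20,255,255)); D,d=cen((0,150,100),(4,255,255))
print(G,a,O,b,D,d)
g=unproj('top',G,.128)[0]; o=unproj('top',O,.128)[0]; print('g',g,'o',o,np.linalg.norm(g-o)*1e3)
v=(o-g)[:2]; yaw=np.arctan2(v[1],v[0])-np.pi/2
R=np.array([[np.cos(yaw),-np.sin(yaw)],[np.sin(yaw),np.cos(yaw)]])
org=(g[:2]+o[:2])/2-R@[-.022,0]; print('yaw',yaw,'org',org,'disp exp/meas',unproj('top',D,.12)[0])
print('disp in frame',R.T@(unproj('top',D,.12)[0][:2]-org))
big=cv2.resize(c,None,fx=5,fy=5,interpolation=cv2.INTER_CUBIC)
T=lambda p,z:np.array([*(org+R@p),z])
def dot(P,col):
    u=(proj('top',P)[0]-[x0,y0]+.5)*5; cv2.circle(big,tuple(int(q) for q in u),3,col,-1)
for a in np.linspace(0,2*np.pi,40): dot(T(np.array([.055*np.cos(a),.055*np.sin(a)]),.12),(255,255,0))
piv=np.array([-.022,.046])
for q,col in((1.35,(0,255,0)),(1.6,(255,0,255)),(1.85,(0,255,255))):
    dot(T(piv+.072*np.array([-np.sin(q),-np.cos(q)]),.154),col)
dot(T(piv,.134),(0,0,255)); cv2.imwrite('pics/c1.png',big)
E
python3 m.py
```

```text
[253.5        261.57142857] 14 [228.74074074 258.48148148] 27 [244.03559871 238.54692557] 309
g [0.50860137 0.20158942 0.128     ] o [0.51414959 0.24742839 0.128     ] 46.17351774134534
yaw -0.12045116423571933 org [0.53321608 0.22186538] disp exp/meas [0.55279447 0.2211905  0.12      ]
disp in frame [0.01951763 0.00168255]
```

View pics/c1.png

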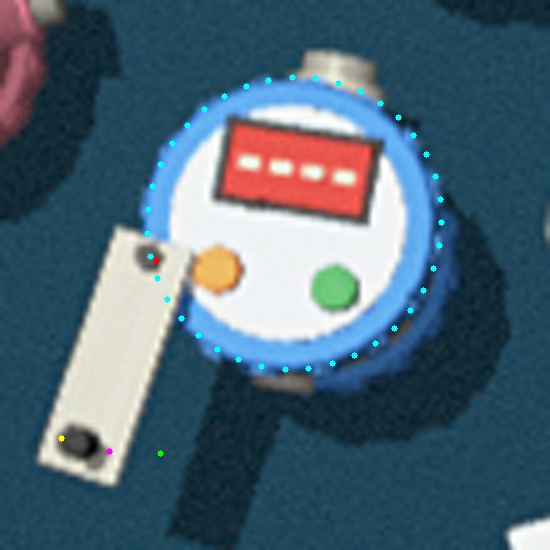

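The crop shows the projected rim matching the housing. The green key is at crop (335,288), orange at (217,269) and the knob top at about (79,441). I'll refine the pose with these.

Run:
```python
from h import *
px=lambda u,v:np.array([u,v])/5-.5+[185,205]
g=unproj('top',px(335,288),.128)[0]; o=unproj('top',px(217,269),.128)[0]; print(g,o,np.linalg.norm(g-o)*1e3)
v=(o-g)[:2]; yaw=np.arctan2(v[1],v[0])-np.pi/2
c=px(298,169); d=unproj('top',c,.121)[0]
a,b=unproj('top',[px(215,200),px(365,222)],.121); e=(a-b)[:2]; print('yaw keys',yaw,'yaw disp',np.arctan2(e[1],e[0])-np.pi/2)
R=lambda y:np.array([[np.cos(y),-np.sin(y)],[np.sin(y),np.cos(y)]])
org=(g[:2]+o[:2])/2+R(yaw)@[.022,0]; print('org',org)
k=unproj('top',px(79,441),.154)[0]; p=unproj('top',px(150,257),.134)[0]
print('knob',k,'piv',p,'exp',org+R(yaw)@[-.022,.046],'dist',np.linalg.norm((k-p)[:2]))
w=R(yaw).T@(k-p)[:2]; print('q',np.arctan2(-w[0],-w[1]))
# scene check: green/red in scene image
s=cv2.imread('pics/s1.png'); print('scene proj g,o,knob',proj('scene',[g,o,k]).round(1))
h=cv2.cvtColor(s,cv2.COLOR_BGR2HSV)[205:235,350:420]
for lo,hi in(((50,100,50),(85,255,255)),((8,150,120),(20,255,255))):
    ys,xs=np.nonzero(cv2.inRange(h,lo,hi)); print(xs.mean()+350,ys.mean()+205,len(xs))
```

```text
[0.50760536 0.20525713 0.128     ] [0.51448042 0.24899046 0.128     ] 44.27042508595742
yaw keys -0.1559280600646611 yaw disp -0.14244071047178108
org [0.53277599 0.22370726]
knob [0.44954398 0.29201513 0.154     ] piv [0.51809894 0.27273015 0.134     ] exp [0.51818655 0.27256572] dist 0.07121582410773031
q 1.6890882844952337
scene proj g,o,knob [[370.1 214.6]
 [389.  211.2]
 [390.3 183.1]]
369.57142857142856 214.76190476190476 21
388.7916666666667 211.29166666666666 24
```

{"api": "jog_arm", "payload": {"commands": [{"z":0.08,"rz":0.02},{"z":0.08,"y":0.08,"x":0.03,"rz":0.04},{"z":0.08,"y":0.16,"x":0.06,"rz":0.06},{"z":0.08,"y":0.24,"x":0.09,"rz":0.08},{"z":0.08,"y":0.32,"x":0.12,"rz":0.1},{"z":0.08,"y":0.4,"x":0.15,"rz":0.12},{"z":0.08,"y":0.48,"x":0.18,"rz":0.14},{"z":0.08,"y":0.56,"x":0.22,"rz":0.16},{"z":0.08,"y":0.64,"x":0.26,"rz":0.18},{"z":0.08,"y":0.72,"x":0.3,"rz":0.2},{"z":0.08,"y":0.8,"x":0.34,"rz":0.22},{"z":0.08,"y":0.88,"x":0.38,"rz":0.24}], "jaw": 1}}

```text
schema error: expected keys x, y, z, rx, ry, rz
```

{"api": "jog_arm", "payload": {"commands": [{"x":0,"y":0,"z":0.08,"rx":0,"ry":0,"rz":0.02},{"x":0.03,"y":0.08,"z":0.08,"rx":0,"ry":0,"rz":0.04},{"x":0.06,"y":0.16,"z":0.08,"rx":0,"ry":0,"rz":0.06},{"x":0.09,"y":0.24,"z":0.08,"rx":0,"ry":0,"rz":0.08},{"x":0.12,"y":0.32,"z":0.08,"rx":0,"ry":0,"rz":0.1},{"x":0.15,"y":0.4,"z":0.08,"rx":0,"ry":0,"rz":0.12},{"x":0.18,"y":0.48,"z":0.08,"rx":0,"ry":0,"rz":0.14},{"x":0.22,"y":0.56,"z":0.08,"rx":0,"ry":0,"rz":0.16},{"x":0.26,"y":0.64,"z":0.08,"rx":0,"ry":0,"rz":0.18},{"x":0.3,"y":0.72,"z":0.08,"rx":0,"ry":0,"rz":0.2},{"x":0.34,"y":0.8,"z":0.08,"rx":0,"ry":0,"rz":0.22},{"x":0.38,"y":0.88,"z":0.08,"rx":0,"ry":0,"rz":0.24}], "jaw": 1}}

```text
time_s: 1.1
eef_pos: [0.4006, -0.1078, 0.2305]
tcp_rot: [3.099, 0.513, -0.002]
wrist_force: [1.1, 0.0, -0.3]
grip_width: 0.152
```

{"api": "jog_arm", "payload": {"commands": [{"x":0.03,"y":0.08,"z":0,"rx":0,"ry":0,"rz":0.01},{"x":0.06,"y":0.16,"z":0,"rx":0,"ry":0,"rz":0.02},{"x":0.09,"y":0.24,"z":0,"rx":0,"ry":0,"rz":0.03},{"x":0.12,"y":0.32,"z":0,"rx":0,"ry":0,"rz":0.038},{"x":0.15,"y":0.4,"z":0,"rx":0,"ry":0,"rz":0.038},{"x":0.18,"y":0.48,"z":0,"rx":0,"ry":0,"rz":0.038},{"x":0.2,"y":0.56,"z":0,"rx":0,"ry":0,"rz":0.038},{"x":0.214,"y":0.61,"z":0,"rx":0,"ry":0,"rz":0.038},{"x":0.214,"y":0.626,"z":0,"rx":0,"ry":0,"rz":0.038},{"x":0.214,"y":0.626,"z":0,"rx":0,"ry":0,"rz":0.038},{"x":0.214,"y":0.626,"z":0,"rx":0,"ry":0,"rz":0.038},{"x":0.214,"y":0.626,"z":0,"rx":0,"ry":0,"rz":0.038}]}}

```text
time_s: 2.1
eef_pos: [0.5073, 0.2038, 0.2303]
tcp_rot: [3.016, 0.876, -0.003]
wrist_force: [-0.0, 0.4, -0.6]
grip_width: 0.01
```

{"api": "jog_arm", "payload": {"commands": [{"x":0,"y":0.003,"z":-0.04,"rx":0,"ry":0,"rz":0},{"x":0,"y":0.003,"z":-0.08,"rx":0,"ry":0,"rz":0},{"x":0,"y":0.003,"z":-0.12,"rx":0,"ry":0,"rz":0},{"x":0,"y":0.003,"z":-0.15,"rx":0,"ry":0,"rz":0},{"x":0,"y":0.003,"z":-0.165,"rx":0,"ry":0,"rz":0},{"x":0,"y":0.003,"z":-0.174,"rx":0,"ry":0,"rz":0},{"x":0,"y":0.003,"z":-0.174,"rx":0,"ry":0,"rz":0},{"x":0,"y":0.003,"z":-0.174,"rx":0,"ry":0,"rz":0}]}}

```text
time_s: 2.77
eef_pos: [0.5079, 0.2049, 0.1442]
tcp_rot: [3.016, 0.875, -0.001]
wrist_force: [1.0, 0.7, -0.2]
grip_width: 0.007
```

Run:
```python
from h import *
s=snap('scene','s2.png'); t=snap('top','t2.png')
cv2.imwrite('pics/c2.png',np.hstack([cv2.resize(s[120:290,320:450],(400,523),interpolation=2),cv2.resize(t[190:321,180:280],(400,523),interpolation=2)]))
print(manip.state()['wrist_force'],manip.state()['eef_pos'])
```

```text
[-0.23739417  0.52596981  0.4865824 ] [0.50824671 0.20524821 0.14464577]
```

View pics/c2.png

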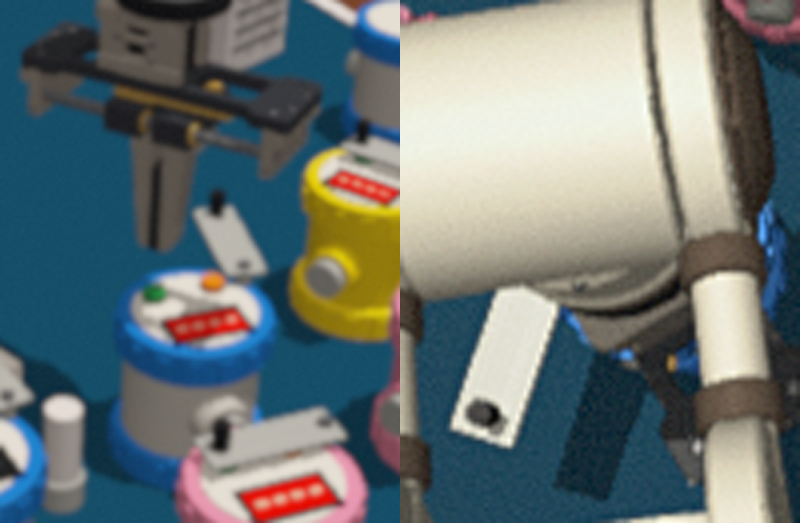

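The left half shows the shut fingertips straight over the green key but with a visible gap (tip at crop (155,250), key at (153,293)). I'll check that gap by projection.

Run:
```python
from h import *
e=manip.state()['eef_pos'];print(e)
for z in(.008,0,-.02):
    u=proj('scene',e-[0,0,z])[0]; print(z,u,(u-[320,120])*3.077)
print((proj('scene',[.5076,.2053,.128])[0]-[320,120])*3.077)
```

```text
[0.50824671 0.20524821 0.14464577]
0.008 [370.45078296 211.37394551] [155.23705918 281.15763034]
0 [370.64268722 208.21583007] [155.82754859 271.44010911]
-0.02 [371.12714755 200.20762376] [157.31823302 246.7988583 ]
[154.18893763 291.09946803]
```

Run:
```python
from h import *
s=snap('scene','s3.png'); e=manip.state(); print(e['eef_pos'],e['joint_velocities'].round(3))
b=cv2.resize(s[100:250,300:450],(600,600),interpolation=2)
for z,c in((.008,(0,0,255)),(-.08,(0,255,255))):
    u=(proj('scene',e['eef_pos']-[0,0,z])[0]-[300,100])*4; cv2.circle(b,tuple(int(q) for q in u),3,c,-1)
s2=cv2.imread('pics/s2.png'); print(np.abs(s.astype(int)-s2)[100:250,300:450].max(2).mean())
cv2.imwrite('pics/c3.png',b)
```

```text
[0.50817338 0.20536165 0.14458411] [ 0.003  0.005  0.002  0.001 -0.002  0.001]
1.9674666666666667
```

View pics/c3.png

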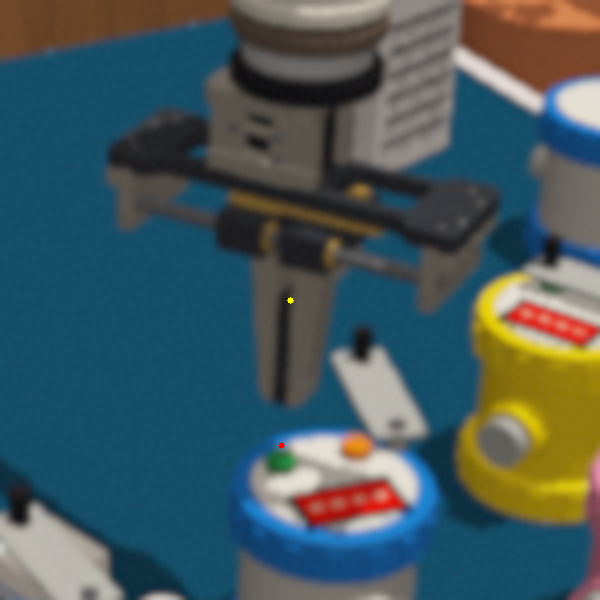

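The picture agrees with c2: the tip is at crop (285,405) where the state puts it at (281,446), so the tool is not where the state says. I'll triangulate with both cameras.

Run:
```python
from h import *
s=cv2.imread('pics/s3.png'); t=cv2.imread('pics/t2.png'); e=manip.state()['eef_pos']
c=-cam('scene')[2].T@cam('scene')[3]; d=(e-c); d[2]=0; d/=np.linalg.norm(d); print('away dir',d,'base',proj('scene',[0,0,0]),proj('top',[0,0,0]))
S=cv2.resize(s[110:210,310:430],(480,400),interpolation=2); T=cv2.resize(t[230:330,180:300],(480,400),interpolation=2)
a=2*np.arctan2(.875,3.016); j=np.array([np.cos(a),np.sin(a),0]); w=np.array([-j[1],j[0],0])
for off,col in((np.zeros(3),(0,0,255)),(np.array([0,0,.027]),(0,255,255)),(d*.045,(255,0,255))):
    f=e+off
    ring=lambda z,L,W:[f+[0,0,z]+p*L*j+q*W*w for p,q in((1,1),(1,-1),(-1,-1),(-1,1),(1,1))]
    for P in (ring(.08,.0945,.0375),ring(-.008,.018,.010)):
        for n,I,o in(('scene',S,[310,110]),('top',T,[180,230])):
            cv2.polylines(I,[((proj(n,np.array(P))-o+.5)*4).astype(np.int32)],False,col,1)
cv2.imwrite('pics/c4.png',np.vstack([S,T])[:,:]) if 0 else cv2.imwrite('pics/c4.png',cv2.resize(np.hstack([S,T]),(800,333)))
```

```text
away dir [-0.83955081  0.54328117  0.        ] base [[214.84585852 183.3029144 ]] [[359.15933424 529.15410434]]
```

View pics/c4.png

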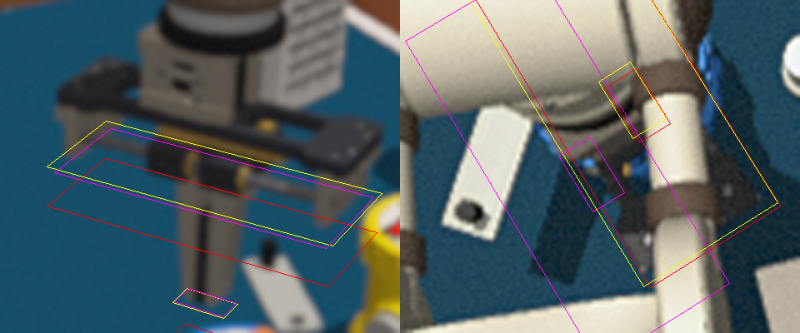

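Laterally the top view agrees with the state, since the gripper outline fits. The scene view puts the tip about 27 mm higher than the state implies, so I'll go down slowly on force.

{"api": "jog_arm", "payload": {"commands": [{"x":0,"y":0,"z":-0.006,"rx":0,"ry":0,"rz":0},{"x":0,"y":0,"z":-0.012,"rx":0,"ry":0,"rz":0},{"x":0,"y":0,"z":-0.016,"rx":0,"ry":0,"rz":0},{"x":0,"y":0,"z":-0.016,"rx":0,"ry":0,"rz":0}]}}

```text
time_s: 3.25
eef_pos: [0.5077, 0.2053, 0.1359]
tcp_rot: [3.016, 0.876, -0.002]
wrist_force: [0.5, 0.7, -0.4]
grip_width: 0.004
```

{"api": "jog_arm", "payload": {"commands": [{"x":0,"y":0,"z":-0.003,"rx":0,"ry":0,"rz":0},{"x":0,"y":0,"z":-0.006,"rx":0,"ry":0,"rz":0},{"x":0,"y":0,"z":-0.006,"rx":0,"ry":0,"rz":0},{"x":0,"y":0,"z":-0.006,"rx":0,"ry":0,"rz":0}]}}

```text
time_s: 3.58
eef_pos: [0.5076, 0.2053, 0.1327]
tcp_rot: [3.016, 0.876, -0.002]
wrist_force: [-0.7, -0.5, 0.1]
grip_width: 0.003
```

No contact with the tip nominally 3 mm into the key, so it does stand higher than stated. I'll keep going down.

{"api": "jog_arm", "payload": {"commands": [{"x":0,"y":0,"z":-0.006,"rx":0,"ry":0,"rz":0},{"x":0,"y":0,"z":-0.012,"rx":0,"ry":0,"rz":0},{"x":0,"y":0,"z":-0.018,"rx":0,"ry":0,"rz":0},{"x":0,"y":0,"z":-0.022,"rx":0,"ry":0,"rz":0},{"x":0,"y":0,"z":-0.022,"rx":0,"ry":0,"rz":0}]}}

```text
time_s: 4.0
eef_pos: [0.5071, 0.2052, 0.1209]
tcp_rot: [3.016, 0.876, -0.004]
wrist_force: [-0.1, 0.0, -0.0]
grip_width: 0.008
```

Run:
```python
from h import *
s=snap('scene','s4.png'); e=manip.state(); print(e['eef_pos'],e['wrist_force'])
b=cv2.resize(s[150:250,330:430],(600,600),interpolation=2)
for z in(.008,-.019):
    u=(proj('scene',e['eef_pos']-[0,0,z])[0]-[330,150]+.5)*6; cv2.circle(b,tuple(int(q) for q in u),3,(0,0,255) if z>0 else (0,255,255),-1)
cv2.imwrite('pics/c5.png',b)
```

```text
[0.5072937  0.20527175 0.12127728] [-0.91146513 -0.75628837 -0.09181452]
```

View pics/c5.png

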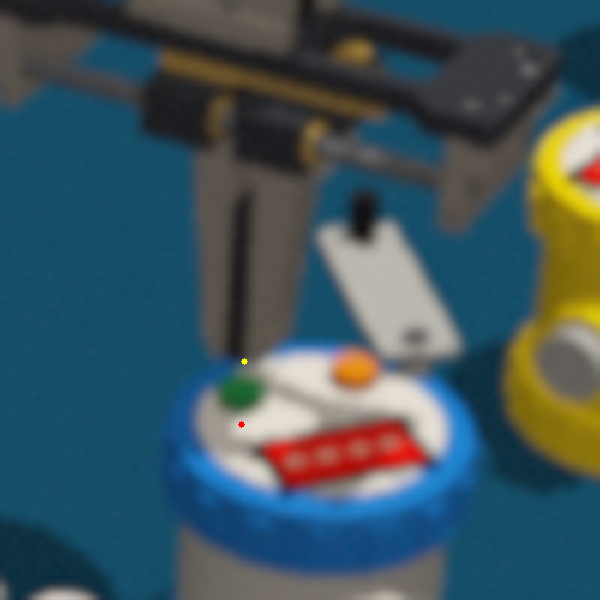

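The tip's lower edge is at crop (245,357) and the green key at (241,390), so about 12–15 mm remains. I'll continue in steps, watching the force.

{"api": "jog_arm", "payload": {"commands": [{"x":0,"y":0,"z":-0.006,"rx":0,"ry":0,"rz":0},{"x":0,"y":0,"z":-0.012,"rx":0,"ry":0,"rz":0},{"x":0,"y":0,"z":-0.018,"rx":0,"ry":0,"rz":0},{"x":0,"y":0,"z":-0.02,"rx":0,"ry":0,"rz":0},{"x":0,"y":0,"z":-0.02,"rx":0,"ry":0,"rz":0}]}}

```text
time_s: 4.47
eef_pos: [0.5069, 0.2052, 0.1107]
tcp_rot: [3.016, 0.876, -0.005]
wrist_force: [-0.9, 0.7, 0.4]
grip_width: 0.008
```

{"api": "jog_arm", "payload": {"commands": [{"x":0,"y":0,"z":-0.003,"rx":0,"ry":0,"rz":0},{"x":0,"y":0,"z":-0.003,"rx":0,"ry":0,"rz":0},{"x":0,"y":0,"z":-0.003,"rx":0,"ry":0,"rz":0}]}}

```text
time_s: 4.72
eef_pos: [0.5069, 0.2052, 0.1092]
tcp_rot: [3.016, 0.876, -0.005]
wrist_force: [0.1, 0.3, -0.3]
grip_width: 0.008
```

{"api": "jog_arm", "payload": {"commands": [{"x":0,"y":0,"z":-0.003,"rx":0,"ry":0,"rz":0},{"x":0,"y":0,"z":-0.003,"rx":0,"ry":0,"rz":0},{"x":0,"y":0,"z":-0.003,"rx":0,"ry":0,"rz":0}]}}

```text
time_s: 4.97
eef_pos: [0.5069, 0.2052, 0.1076]
tcp_rot: [3.016, 0.876, -0.005]
wrist_force: [-0.3, -1.0, -0.4]
grip_width: 0.001
```

{"api": "jog_arm", "payload": {"commands": [{"x":0,"y":0,"z":-0.003,"rx":0,"ry":0,"rz":0},{"x":0,"y":0,"z":-0.003,"rx":0,"ry":0,"rz":0},{"x":0,"y":0,"z":-0.003,"rx":0,"ry":0,"rz":0}]}}

```text
time_s: 5.22
eef_pos: [0.5068, 0.2052, 0.106]
tcp_rot: [3.016, 0.876, -0.006]
wrist_force: [0.5, 0.4, -0.4]
grip_width: 0.007
```

{"api": "jog_arm", "payload": {"commands": [{"x":0,"y":0,"z":-0.003,"rx":0,"ry":0,"rz":0},{"x":0,"y":0,"z":-0.003,"rx":0,"ry":0,"rz":0},{"x":0,"y":0,"z":-0.003,"rx":0,"ry":0,"rz":0}]}}

```text
time_s: 5.47
eef_pos: [0.507, 0.2052, 0.1048]
tcp_rot: [3.016, 0.876, -0.005]
wrist_force: [-0.4, 0.1, 2.1]
grip_width: 0.005
```

Run:
```python
from h import *
s=snap('scene','s5.png'); e=manip.state(); print(e['eef_pos'],e['wrist_force'])
b=cv2.resize(s[170:240,340:410],(560,560),interpolation=2)
cv2.imwrite('pics/c6.png',b)
```

```text
[0.50700924 0.20523843 0.10480963] [0.34134374 0.02729797 1.39311833]
```

View pics/c6.png

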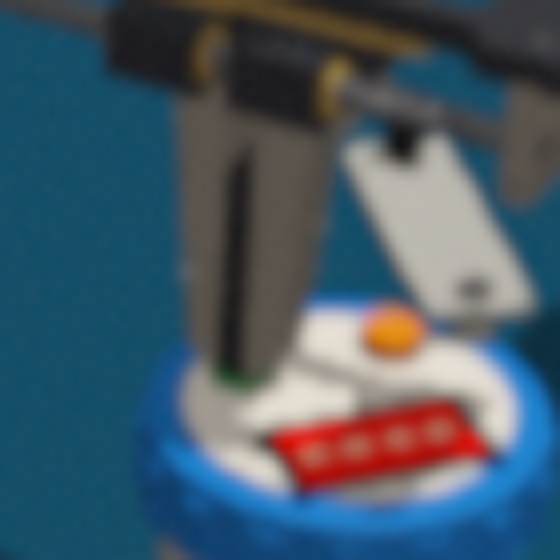

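The finger now stands on the green key (crop (235,380)), with 1.5–2 N of contact. I'll press gently to the bottom.

{"api": "jog_arm", "payload": {"commands": [{"x":0,"y":0,"z":-0.003,"rx":0,"ry":0,"rz":0},{"x":0,"y":0,"z":-0.006,"rx":0,"ry":0,"rz":0},{"x":0,"y":0,"z":-0.006,"rx":0,"ry":0,"rz":0}]}}

```text
time_s: 5.77
eef_pos: [0.5071, 0.2052, 0.1018]
tcp_rot: [3.016, 0.876, -0.004]
wrist_force: [-0.8, -0.1, 3.3]
grip_width: 0.003
```

{"api": "jog_arm", "payload": {"commands": [{"x":0,"y":0,"z":-0.002,"rx":0,"ry":0,"rz":0},{"x":0,"y":0,"z":-0.002,"rx":0,"ry":0,"rz":0}]}}

```text
time_s: 5.93
eef_pos: [0.5071, 0.2052, 0.1009]
tcp_rot: [3.016, 0.876, -0.004]
wrist_force: [-1.5, -1.0, 4.1]
grip_width: -0.001
```

{"api": "jog_arm", "payload": {"commands": [{"x":0,"y":0,"z":-0.002,"rx":0,"ry":0,"rz":0},{"x":0,"y":0,"z":-0.002,"rx":0,"ry":0,"rz":0},{"x":0,"y":0,"z":-0.002,"rx":0,"ry":0,"rz":0}]}}

```text
time_s: 6.18
eef_pos: [0.5071, 0.2052, 0.1003]
tcp_rot: [3.016, 0.876, -0.005]
wrist_force: [-1.8, 0.2, 6.4]
grip_width: 0.006
```

{"api": "jog_arm", "payload": {"commands": [{"x":0,"y":0,"z":-0.001,"rx":0,"ry":0,"rz":0},{"x":0,"y":0,"z":-0.001,"rx":0,"ry":0,"rz":0},{"x":0,"y":0,"z":-0.001,"rx":0,"ry":0,"rz":0}]}}

```text
time_s: 6.43
eef_pos: [0.5071, 0.2052, 0.1002]
tcp_rot: [3.016, 0.876, -0.005]
wrist_force: [-2.9, -0.9, 6.1]
grip_width: 0.007
```

{"api": "jog_arm", "payload": {"commands": [{"x":0,"y":0,"z":-0.002,"rx":0,"ry":0,"rz":0},{"x":0,"y":0,"z":-0.002,"rx":0,"ry":0,"rz":0},{"x":0,"y":0,"z":-0.002,"rx":0,"ry":0,"rz":0},{"x":0,"y":0,"z":-0.002,"rx":0,"ry":0,"rz":0},{"x":0,"y":0,"z":-0.002,"rx":0,"ry":0,"rz":0},{"x":0,"y":0,"z":-0.002,"rx":0,"ry":0,"rz":0},{"x":0,"y":0,"z":-0.002,"rx":0,"ry":0,"rz":0},{"x":0,"y":0,"z":-0.002,"rx":0,"ry":0,"rz":0},{"x":0,"y":0,"z":-0.002,"rx":0,"ry":0,"rz":0},{"x":0,"y":0,"z":-0.002,"rx":0,"ry":0,"rz":0},{"x":0,"y":0,"z":-0.002,"rx":0,"ry":0,"rz":0},{"x":0,"y":0,"z":-0.002,"rx":0,"ry":0,"rz":0}]}}

```text
time_s: 7.43
eef_pos: [0.5072, 0.2052, 0.1002]
tcp_rot: [3.016, 0.876, -0.005]
wrist_force: [-3.8, -1.8, 10.1]
grip_width: 0.001
```

{"api": "jog_arm", "payload": {"commands": [{"x":0,"y":0,"z":-0.002,"rx":0,"ry":0,"rz":0},{"x":0,"y":0,"z":-0.002,"rx":0,"ry":0,"rz":0},{"x":0,"y":0,"z":-0.002,"rx":0,"ry":0,"rz":0},{"x":0,"y":0,"z":-0.002,"rx":0,"ry":0,"rz":0},{"x":0,"y":0,"z":-0.002,"rx":0,"ry":0,"rz":0},{"x":0,"y":0,"z":-0.002,"rx":0,"ry":0,"rz":0},{"x":0,"y":0,"z":-0.002,"rx":0,"ry":0,"rz":0},{"x":0,"y":0,"z":-0.002,"rx":0,"ry":0,"rz":0},{"x":0,"y":0,"z":-0.002,"rx":0,"ry":0,"rz":0},{"x":0,"y":0,"z":-0.002,"rx":0,"ry":0,"rz":0},{"x":0,"y":0,"z":-0.002,"rx":0,"ry":0,"rz":0},{"x":0,"y":0,"z":-0.002,"rx":0,"ry":0,"rz":0}]}}

```text
time_s: 8.43
eef_pos: [0.5072, 0.2052, 0.1002]
tcp_rot: [3.016, 0.877, -0.005]
wrist_force: [-3.7, -1.6, 9.3]
grip_width: 0.002
```

{"api": "jog_arm", "payload": {"commands": [{"x":0,"y":0,"z":-0.002,"rx":0,"ry":0,"rz":0},{"x":0,"y":0,"z":-0.002,"rx":0,"ry":0,"rz":0},{"x":0,"y":0,"z":-0.002,"rx":0,"ry":0,"rz":0},{"x":0,"y":0,"z":-0.002,"rx":0,"ry":0,"rz":0},{"x":0,"y":0,"z":-0.002,"rx":0,"ry":0,"rz":0},{"x":0,"y":0,"z":-0.002,"rx":0,"ry":0,"rz":0},{"x":0,"y":0,"z":-0.002,"rx":0,"ry":0,"rz":0},{"x":0,"y":0,"z":-0.002,"rx":0,"ry":0,"rz":0}]}}

```text
time_s: 9.1
eef_pos: [0.5071, 0.2052, 0.1002]
tcp_rot: [3.015, 0.877, -0.005]
wrist_force: [-4.3, -1.1, 9.9]
grip_width: 0.001
```

Held fully down for about 2.9 s at 6–10 N. Next: release, go up, move beyond the knob and come down beside it. The tip is about 23 mm above the reported TCP, so z 0.117 puts it at 0.140.

{"api": "jog_arm", "payload": {"commands": [{"x":0,"y":0,"z":0.015,"rx":0,"ry":0,"rz":0},{"x":0,"y":0,"z":0.06,"rx":0,"ry":0,"rz":0},{"x":0,"y":0,"z":0.12,"rx":0,"ry":0,"rz":0},{"x":0,"y":0,"z":0.14,"rx":0,"ry":0,"rz":0},{"x":-0.03,"y":0.05,"z":0.14,"rx":0,"ry":0,"rz":0},{"x":-0.07,"y":0.11,"z":0.14,"rx":0,"ry":0,"rz":0},{"x":-0.11,"y":0.17,"z":0.14,"rx":0,"ry":0,"rz":0},{"x":-0.148,"y":0.224,"z":0.14,"rx":0,"ry":0,"rz":0},{"x":-0.148,"y":0.224,"z":0.14,"rx":0,"ry":0,"rz":0},{"x":-0.148,"y":0.224,"z":0.14,"rx":0,"ry":0,"rz":0},{"x":-0.148,"y":0.224,"z":0.11,"rx":0,"ry":0,"rz":0},{"x":-0.148,"y":0.224,"z":0.09,"rx":0,"ry":0,"rz":0}]}}

```text
time_s: 10.1
eef_pos: [0.4338, 0.3164, 0.1443]
tcp_rot: [3.015, 0.876, -0.005]
wrist_force: [-0.1, 0.3, 0.6]
grip_width: 0.003
```

Run:
```python
from h import *
s=snap('scene','s6.png'); t=snap('top','t6.png'); e=manip.state(); print(e['eef_pos'],e['wrist_force'],e['tcp_rot'])
S=cv2.resize(s[140:240,340:440],(400,400),interpolation=2);T=cv2.resize(t[200:300,180:280],(400,400),interpolation=2)
a=2*np.arctan2(.877,3.015); j=np.array([np.cos(a),np.sin(a),0]); w=np.array([-j[1],j[0],0]); f=e['eef_pos']+[0,0,.023]
P=np.array([f+p*.018*j+q*.01*w for p,q in((1,1),(1,-1),(-1,-1),(-1,1),(1,1))])
for n,I,o in(('scene',S,[340,140]),('top',T,[180,200])): cv2.polylines(I,[((proj(n,P)-o+.5)*4).astype(np.int32)],False,(0,255,255),1)
cv2.imwrite('pics/c7.png',np.hstack([S,T]))
h=cv2.cvtColor(s,cv2.COLOR_BGR2HSV)[205:235,350:420]
for lo,hi in(((50,100,50),(85,255,255)),((8,150,120),(20,255,255))):
    ys,xs=np.nonzero(cv2.inRange(h,lo,hi)); print(xs.mean()+350,ys.mean()+205,len(xs))
```

```text
[0.43209291 0.31559313 0.14250539] [ 0.46836337 -0.2477429  -0.18176824] [ 3.01511704  0.87444193 -0.01265154]
369.57142857142856 214.76190476190476 21
388.7916666666667 211.29166666666666 24
```

View pics/c7.png

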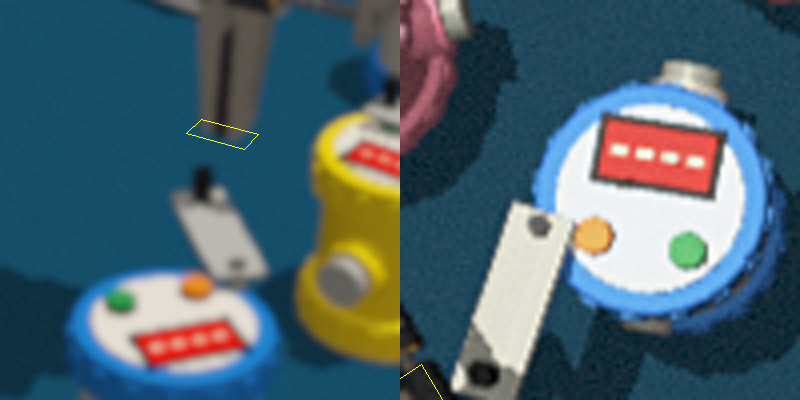

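The keys' pixels have not moved at all, and the finger is clear of the knob. I'll plan the arc.

{"api": "jog_arm", "payload": {"commands": [{"x":0,"y":0,"z":-0.02,"rx":0,"ry":0,"rz":0},{"x":0,"y":0,"z":-0.04,"rx":0,"ry":0,"rz":0},{"x":0,"y":0,"z":-0.051,"rx":0,"ry":0,"rz":0},{"x":0,"y":0,"z":-0.051,"rx":0,"ry":0,"rz":0},{"x":0,"y":0,"z":-0.051,"rx":0,"ry":0,"rz":0}]}}

```text
time_s: 10.62
eef_pos: [0.4319, 0.3154, 0.1165]
tcp_rot: [3.015, 0.874, -0.014]
wrist_force: [-1.0, 0.6, 0.4]
grip_width: 0.003
```

```bash
cat > plan.py <<'E'
from h import *
yaw=-.15; R=np.array([[np.cos(yaw),-np.sin(yaw)],[np.sin(yaw),np.cos(yaw)]]); piv=np.array([.5182,.2727])
e=manip.state(); p=e['eef_pos']; print(p,e['wrist_force'])
n=R@[np.cos(.85),-np.sin(.85)]
for d in(.016,):
  for q in np.arange(1.7,-.01,-.1):
    k=piv+.072*R@[-np.sin(q),-np.cos(q)]; f=k-n*d; print(round(q,2),f.round(4),((f-p[:2])/.5).round(3))
E
python3 plan.py
```

```text
[0.43189386 0.31536745 0.1165338 ] [-0.97621421  0.61922473  0.4105526 ]
1.7 [0.4403 0.306 ] [ 0.017 -0.019]
1.6 [0.4387 0.299 ] [ 0.014 -0.033]
1.5 [0.4378 0.2919] [ 0.012 -0.047]
1.4 [0.4376 0.2847] [ 0.011 -0.061]
1.3 [0.4381 0.2775] [ 0.012 -0.076]
1.2 [0.4393 0.2704] [ 0.015 -0.09 ]
1.1 [0.4412 0.2635] [ 0.019 -0.104]
1.0 [0.4438 0.2568] [ 0.024 -0.117]
0.9 [0.4471 0.2503] [ 0.03 -0.13]
0.8 [0.451  0.2443] [ 0.038 -0.142]
0.7 [0.4555 0.2386] [ 0.047 -0.153]
0.6 [0.4605 0.2335] [ 0.057 -0.164]
0.5 [0.466  0.2288] [ 0.068 -0.173]
0.4 [0.4719 0.2248] [ 0.08  -0.181]
0.3 [0.4782 0.2213] [ 0.093 -0.188]
0.2 [0.4849 0.2185] [ 0.106 -0.194]
0.1 [0.4917 0.2164] [ 0.12  -0.198]
-0.0 [0.4988 0.215 ] [ 0.134 -0.201]
```

{"api": "jog_arm", "payload": {"commands": [{"x":0.008,"y":-0.01,"z":0,"rx":0,"ry":0,"rz":0},{"x":0.017,"y":-0.019,"z":0,"rx":0,"ry":0,"rz":0},{"x":0.014,"y":-0.033,"z":0,"rx":0,"ry":0,"rz":0},{"x":0.012,"y":-0.047,"z":0,"rx":0,"ry":0,"rz":0},{"x":0.011,"y":-0.061,"z":0,"rx":0,"ry":0,"rz":0},{"x":0.012,"y":-0.076,"z":0,"rx":0,"ry":0,"rz":0},{"x":0.015,"y":-0.09,"z":0,"rx":0,"ry":0,"rz":0},{"x":0.019,"y":-0.104,"z":0,"rx":0,"ry":0,"rz":0},{"x":0.024,"y":-0.117,"z":0,"rx":0,"ry":0,"rz":0},{"x":0.03,"y":-0.13,"z":0,"rx":0,"ry":0,"rz":0},{"x":0.03,"y":-0.13,"z":0,"rx":0,"ry":0,"rz":0}]}}

```text
time_s: 11.53
eef_pos: [0.4479, 0.2491, 0.1167]
tcp_rot: [3.015, 0.872, -0.013]
wrist_force: [0.9, -0.9, 0.4]
grip_width: 0.003
```

```bash
python3 plan.py | sed -n '1p;10,30p'
python3 - <<'E'
from h import *
s=snap('scene','s7.png'); t=snap('top','t7.png')
S=cv2.resize(s[140:240,340:440],(400,400),interpolation=2);T=cv2.resize(t[200:300,180:280],(400,400),interpolation=2)
cv2.imwrite('pics/c8.png',np.hstack([S,T]))
E
```

```text
[0.44791846 0.24906279 0.11665064] [ 0.94894188 -0.90485943  0.44522076]
0.9 [0.4471 0.2503] [-0.002  0.003]
0.8 [0.451  0.2443] [ 0.006 -0.01 ]
0.7 [0.4555 0.2386] [ 0.015 -0.021]
0.6 [0.4605 0.2335] [ 0.025 -0.031]
0.5 [0.466  0.2288] [ 0.036 -0.04 ]
0.4 [0.4719 0.2248] [ 0.048 -0.049]
0.3 [0.4782 0.2213] [ 0.061 -0.055]
0.2 [0.4849 0.2185] [ 0.074 -0.061]
0.1 [0.4917 0.2164] [ 0.088 -0.065]
-0.0 [0.4988 0.215 ] [ 0.102 -0.068]
```

View pics/c8.png

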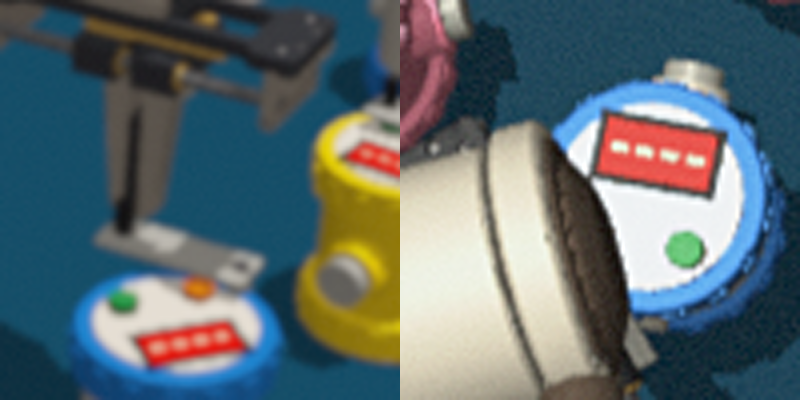

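The finger is behind the knob (crop (125,220)), the cover is about half closed, and the transmitter is unmoved.

{"api": "jog_arm", "payload": {"commands": [{"x":0.006,"y":-0.01,"z":0,"rx":0,"ry":0,"rz":0},{"x":0.015,"y":-0.021,"z":0,"rx":0,"ry":0,"rz":0},{"x":0.025,"y":-0.031,"z":0,"rx":0,"ry":0,"rz":0},{"x":0.036,"y":-0.04,"z":0,"rx":0,"ry":0,"rz":0},{"x":0.048,"y":-0.049,"z":0,"rx":0,"ry":0,"rz":0},{"x":0.061,"y":-0.055,"z":0,"rx":0,"ry":0,"rz":0},{"x":0.074,"y":-0.061,"z":0,"rx":0,"ry":0,"rz":0},{"x":0.08,"y":-0.063,"z":0,"rx":0,"ry":0,"rz":0},{"x":0.08,"y":-0.063,"z":0,"rx":0,"ry":0,"rz":0}]}}

```text
time_s: 12.38
eef_pos: [0.4886, 0.2182, 0.1168]
tcp_rot: [3.015, 0.872, -0.012]
wrist_force: [-0.1, 0.3, -0.1]
grip_width: 0.003
```

```bash
cat > chk.py <<'E'
from h import *; import sys
yaw=-.15; R=np.array([[np.cos(yaw),-np.sin(yaw)],[np.sin(yaw),np.cos(yaw)]]); piv=np.array([.5182,.2727])
s=snap('scene',sys.argv[1]); x0,y0=345,175; c=s[y0:y0+60,x0:x0+80]; h=cv2.cvtColor(c,cv2.COLOR_BGR2HSV)
red=cv2.inRange(h,(0,150,100),(6,255,255)); red[:, 60:]=0; ys,xs=np.nonzero(red); print('red',xs.mean()+x0,ys.mean()+y0,len(xs))
b=cv2.resize(c,None,fx=10,fy=10,interpolation=2)
for q,col in((0,(0,255,255)),(.1,(255,0,255)),(.2,(255,255,0))):
    a=-np.array([np.sin(q),np.cos(q)]); w=np.array([a[1],-a[0]])
    P=np.array([[*(piv+R@(a*l+w*m)),.134] for l,m in((.083,.015),(.083,-.015),(-.007,-.015),(-.007,.015),(.083,.015))])
    cv2.polylines(b,[((proj('scene',P)-[x0,y0]+.5)*10).astype(np.int32)],False,col,1)
cv2.imwrite('pics/z_'+sys.argv[1],b)
s0=cv2.imread('pics/s1.png')[y0:y0+60,x0:x0+80]; h=cv2.cvtColor(s0,cv2.COLOR_BGR2HSV)
red=cv2.inRange(h,(0,150,100),(6,255,255)); red[:, 60:]=0; ys,xs=np.nonzero(red); print('red0',xs.mean()+x0,ys.mean()+y0,len(xs))
E
python3 plan.py | sed -n '1p;16,30p'; python3 chk.py s8.png
```

```text
[0.48857695 0.21821283 0.11680022] [-0.05140888  0.2864157  -0.08548363]
0.3 [0.4782 0.2213] [-0.021  0.006]
0.2 [0.4849 0.2185] [-0.007  0.001]
0.1 [0.4917 0.2164] [ 0.006 -0.004]
-0.0 [0.4988 0.215 ] [ 0.02  -0.006]
red 387.188679245283 225.14465408805032 159
red0 386.7957746478873 225.11971830985914 142
```

{"api": "jog_arm", "payload": {"commands": [{"x":0.005,"y":-0.002,"z":0,"rx":0,"ry":0,"rz":0},{"x":0.01,"y":-0.003,"z":0,"rx":0,"ry":0,"rz":0},{"x":0.01,"y":-0.003,"z":0,"rx":0,"ry":0,"rz":0}]}}

```text
time_s: 12.68
eef_pos: [0.4934, 0.2169, 0.1168]
tcp_rot: [3.015, 0.872, -0.012]
wrist_force: [-0.4, -0.4, 0.3]
grip_width: 0.003
```

{"api": "jog_arm", "payload": {"commands": [{"x":0.004,"y":-0.001,"z":0,"rx":0,"ry":0,"rz":0},{"x":0.004,"y":-0.001,"z":0,"rx":0,"ry":0,"rz":0},{"x":0.004,"y":-0.001,"z":0,"rx":0,"ry":0,"rz":0}]}}

```text
time_s: 12.93
eef_pos: [0.4955, 0.2164, 0.1168]
tcp_rot: [3.015, 0.872, -0.011]
wrist_force: [-0.1, -0.4, -0.4]
grip_width: 0.007
```

{"api": "jog_arm", "payload": {"commands": [{"x":0.003,"y":-0.0005,"z":0,"rx":0,"ry":0,"rz":0},{"x":0.003,"y":-0.0005,"z":0,"rx":0,"ry":0,"rz":0},{"x":0.003,"y":-0.0005,"z":0,"rx":0,"ry":0,"rz":0}]}}

```text
time_s: 13.18
eef_pos: [0.4971, 0.2162, 0.1169]
tcp_rot: [3.015, 0.872, -0.011]
wrist_force: [1.6, -0.0, 0.0]
grip_width: 0.002
```

{"api": "jog_arm", "payload": {"commands": [{"x":0.002,"y":-0.0005,"z":0,"rx":0,"ry":0,"rz":0},{"x":0.002,"y":-0.0005,"z":0,"rx":0,"ry":0,"rz":0},{"x":0.002,"y":-0.0005,"z":0,"rx":0,"ry":0,"rz":0}]}}

```text
time_s: 13.43
eef_pos: [0.4977, 0.2161, 0.1168]
tcp_rot: [3.015, 0.873, -0.012]
wrist_force: [-2.6, 0.8, 0.6]
grip_width: 0.006
```

{"api": "jog_arm", "payload": {"commands": [{"x":0.002,"y":-0.0005,"z":0,"rx":0,"ry":0,"rz":0},{"x":0.002,"y":-0.0005,"z":0,"rx":0,"ry":0,"rz":0},{"x":0.002,"y":-0.0005,"z":0,"rx":0,"ry":0,"rz":0}]}}

```text
time_s: 13.68
eef_pos: [0.4981, 0.2162, 0.1166]
tcp_rot: [3.016, 0.873, -0.014]
wrist_force: [-3.6, 2.6, 2.2]
grip_width: 0.004
```

```bash
python3 plan.py | sed -n '1p;17,30p'; python3 chk.py s9.png
```

```text
[0.49805082 0.21615907 0.11660107] [-3.64566639  2.59689361  2.2142763 ]
0.2 [0.4849 0.2185] [-0.026  0.005]
0.1 [0.4917 0.2164] [-0.013  0.   ]
-0.0 [0.4988 0.215 ] [ 0.001 -0.002]
red 387.53125 225.1 160
red0 386.7957746478873 225.11971830985914 142
```

View pics/z_s9.png

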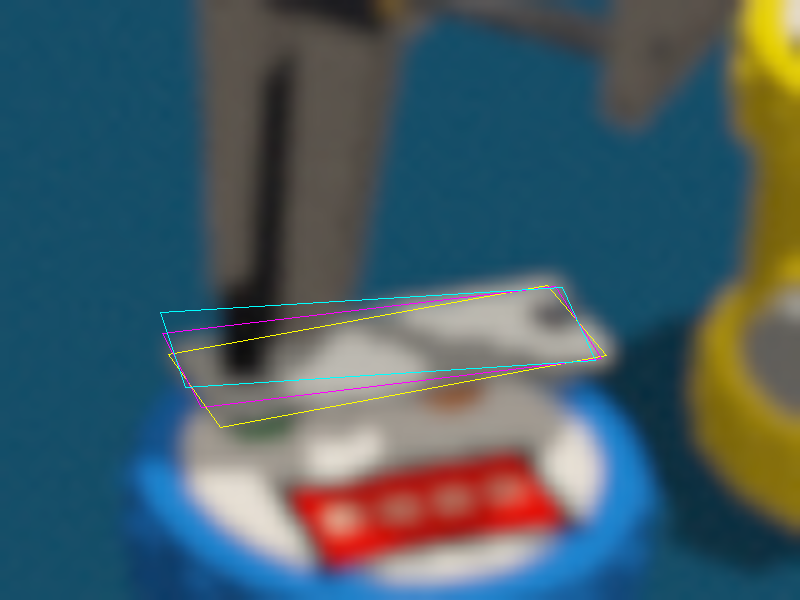

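The plate lies along the q=0 outline and only the lower flanks of both keys show below its edge (green (262,425), orange (450,398)). With 4–5 N of reaction it is on its stop. I'll back off away from the knob, then go up and aside.

{"api": "jog_arm", "payload": {"commands": [{"x":-0.012,"y":0.014,"z":0,"rx":0,"ry":0,"rz":0},{"x":-0.03,"y":0.03,"z":0,"rx":0,"ry":0,"rz":0},{"x":-0.04,"y":0.04,"z":0.02,"rx":0,"ry":0,"rz":0},{"x":-0.04,"y":0.04,"z":0.08,"rx":0,"ry":0,"rz":0},{"x":-0.04,"y":0.04,"z":0.14,"rx":0,"ry":0,"rz":0},{"x":-0.05,"y":0,"z":0.2,"rx":0,"ry":0,"rz":0},{"x":-0.1,"y":-0.07,"z":0.25,"rx":0,"ry":0,"rz":0},{"x":-0.15,"y":-0.15,"z":0.25,"rx":0,"ry":0,"rz":0},{"x":-0.2,"y":-0.22,"z":0.25,"rx":0,"ry":0,"rz":0},{"x":-0.22,"y":-0.3,"z":0.25,"rx":0,"ry":0,"rz":0},{"x":-0.22,"y":-0.38,"z":0.25,"rx":0,"ry":0,"rz":0},{"x":-0.22,"y":-0.44,"z":0.25,"rx":0,"ry":0,"rz":0}]}}

```text
time_s: 14.73
eef_pos: [0.3873, -0.0049, 0.2429]
tcp_rot: [3.013, 0.875, -0.01]
wrist_force: [1.1, -0.2, -0.1]
grip_width: 0.005
```

{"api": "jog_arm", "payload": {"commands": [{"x":0,"y":-0.08,"z":0,"rx":0,"ry":0,"rz":0},{"x":0,"y":-0.16,"z":0,"rx":0,"ry":0,"rz":0},{"x":0,"y":-0.24,"z":0,"rx":0,"ry":0,"rz":0},{"x":0,"y":-0.24,"z":0,"rx":0,"ry":0,"rz":0},{"x":0,"y":-0.24,"z":0,"rx":0,"ry":0,"rz":0}]}}

```text
time_s: 15.15
eef_pos: [0.3871, -0.1261, 0.2435]
tcp_rot: [3.014, 0.869, -0.009]
wrist_force: [-0.6, -0.1, -0.2]
grip_width: 0.004
```

Run:
```python
from h import *
s=snap('scene','s10.png'); t=snap('top','t10.png')
S=cv2.resize(s[170:245,340:415],(400,400),interpolation=2);T=cv2.resize(t[205:285,195:275],(400,400),interpolation=2)
yaw=-.15; R=np.array([[np.cos(yaw),-np.sin(yaw)],[np.sin(yaw),np.cos(yaw)]]); piv=np.array([.5182,.2727])
for q,col in((0,(0,255,255)),(.1,(255,0,255))):
    a=-np.array([np.sin(q),np.cos(q)]); w=np.array([a[1],-a[0]])
    P=np.array([[*(piv+R@(a*l+w*m)),.134] for l,m in((.083,.015),(.083,-.015),(-.007,-.015),(-.007,.015),(.083,.015))])
    for n,I,o,f in(('scene',S,[340,170],400/75),('top',T,[195,205],5)):
        cv2.polylines(I,[((proj(n,P)-o+.5)*f).astype(np.int32)],False,col,1)
cv2.imwrite('pics/c9.png',np.hstack([S,T]))
def D(f):
    h=cv2.cvtColor(cv2.imread('pics/'+f)[205:285,205:285],cv2.COLOR_BGR2HSV); k=cv2.inRange(h,(0,150,100),(4,255,255)); return cv2.minAreaRect(cv2.findNonZero(k)),np.argwhere(k).mean(0)
print(D('t1.png'),D('t10.png'))
t1=cv2.imread('pics/t1.png'); d=np.abs(t.astype(int)-t1).max(2); print('change elsewhere: probe/a/b/gland/pads',[d[a:b,c:e].mean().round(1) for a,b,c,e in((235,265,290,315),(180,275,325,390),(200,295,450,530),(222,248,402,430),(302,338,284,320))])
print(manip.state()['eef_pos'],manip.state()['wrist_force'])
```

```text
(((39.17567825317383, 33.554054260253906), (28.1772403717041, 13.932656288146973), 8.972626686096191), array([33.54692557, 39.03559871])) (((39.110504150390625, 33.04486083984375), (28.11359405517578, 13.986628532409668), 10.784297943115234), array([32.98039216, 38.88562092]))
change elsewhere: probe/a/b/gland/pads [np.float64(4.8), np.float64(4.4), np.float64(26.4), np.float64(4.8), np.float64(3.3)]
[ 0.38739715 -0.12396964  0.24328154] [ 0.23462257  0.49295054 -0.24812738]
```

View pics/c9.png

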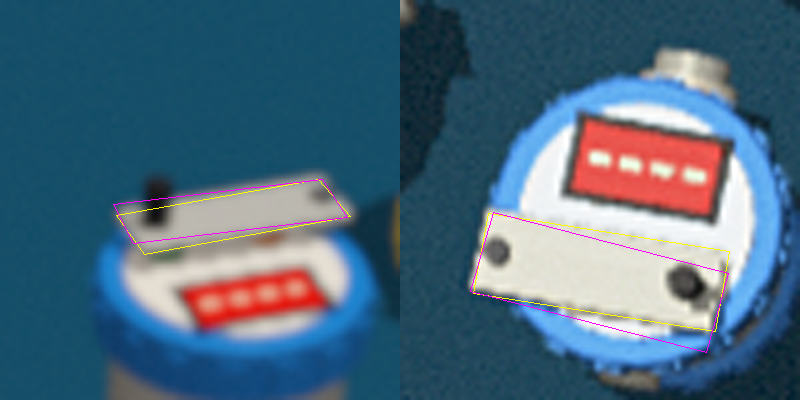

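Run:
```python
from h import *
t=cv2.imread('pics/t10.png'); h=cv2.cvtColor(t,cv2.COLOR_BGR2HSV)
W=np.zeros(t.shape[:2],np.uint8); W[240:275,205:265]=255
print('S,V sample plate',h[258,225],'face',h[235,222],h[250,262])
k=cv2.inRange(h,(10,12,120),(45,70,255))&W
n,l,s,c=cv2.connectedComponentsWithStats(k); i=1+np.argmax(s[1:,4]); pts=np.argwhere(l==i)[:,::-1].astype(float)
w=lambda p:unproj('top',p,.134)[:,:2]
def ang(P): return cv2.minAreaRect(P.astype(np.float32)*1000)
print('plate mm',ang(w(pts)),len(pts))
u,sv,vt=np.linalg.svd(w(pts)-w(pts).mean(0)); print('pca plate',np.arctan2(*vt[0][::-1]), sv/np.sqrt(len(pts))*np.sqrt(12))
for f in('t1.png','t10.png'):
    hh=cv2.cvtColor(cv2.imread('pics/'+f),cv2.COLOR_BGR2HSV); W2=np.zeros(t.shape[:2],np.uint8); W2[222:254,220:270]=255
    r=cv2.inRange(hh,(0,100,60),(6,255,255))&W2; r=cv2.morphologyEx(r,cv2.MORPH_CLOSE,np.ones((5,5)))
    p=np.argwhere(r)[:,::-1].astype(float); q=unproj('top',p,.121)[:,:2]; u,sv,vt=np.linalg.svd(q-q.mean(0)); print(f,'display',np.arctan2(*vt[0][::-1]),q.mean(0),len(p))
```

```text
S,V sample plate [ 28  14 226] face [104 128 238] [ 98   4 245]
plate mm ((511.7781982421875, 235.2225799560547), (91.99543762207031, 31.25356674194336), 79.88780975341797) 708
pca plate -1.7547206290039237 [0.08621469 0.0305545 ]
t1.png display -1.7181207699264982 [0.55268138 0.22109081] 429
t10.png display -1.739707807383704 [0.55357773 0.22106959] 428
```

```bash
python3 -c "
from station import manip
print(manip.hand_in())"
```

```text
the job is handed in; nothing more can be done
None
```

I zeroed the transmitter with the glowing display, swung its cover shut and withdrew the arm; the job was handed in at about 15 s.

- **Key:** I pressed the green key with the shut fingers until it bottomed. Its travel stopped after about 5 mm and the force rose to 6–10 N. I held it down for about 2.9 s and let it go; the orange key was not touched.
- **Cover:** I pushed it by the knob until the stop pushed back with about 4–5 N. In the last pictures the plate lies parallel to the display within 0.007–0.015 rad, about the limit of the measurement, and covers both keys. The arm is clear, with no force at the wrist.
- **Slight shift:** By the last top view the transmitter moved about 0.9 mm at the stop. The display's measured angle also changed by about 0.02 rad, roughly 1°, which may be noise. It was not visibly tipped.
- **Other objects:** The top picture shows no change at tx_a, the gland, the pads or the probe. At tx_b (the far-right one) it did change, probably because the arm or its shadow is in view. I could not confirm that, but nothing was moved near it.
- **Disagreement:** The fingertips stood about 23 mm above the reported TCP, although the description puts them 8 mm below it. I relied on the camera pictures and the contact force instead.

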